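# Load the autosampler carrier with the cups that fit

## Robot

A 6-joint arm with a two-finger parallel gripper is mounted at the origin on the work surface. World frame = base frame: x ahead of the robot, y to its left, z up, the work surface at z = 0. Lengths are in m, angles in degrees, forces in N, time in s.
With the tool pointing down it reaches from about 0.3 to 0.875 m from the base axis. Payload 6.4 kg.
Tool frame: the origin (TCP) lies at the centre of the arm's flange, where the gripper is bolted on; the fingertips stand robot.tip_extent ahead of it and the grasp point (between the pads) lies 147 mm ahead of it (robot.tip_extent is the distance from the TCP to the fingertips, in m); z points along the fingers, y is the line along which they close (so a half turn about z gives the same grasp; the last joint's range is limited). The gripper opens to 88 mm and grips with 3 to 60 N. Pads are 18 mm wide; open, the fingers measure 123 mm over their backs; the gripper's body (75 mm by 187 mm) begins 45 mm behind the grasp point.
Start: joints at [-82.294, 10.359, 92.074, -0, 77.567, -11.82], TCP at [0.192, -0.542, 0.405] pointing down, gripper open.
Joint ranges: [-171.53, 171.53], [-51.25, 118.39], [17.06, 147.69], [-65.23, 245.23], [0, 150.52], [-178.68, 178.68]. Speed limits (degrees/s): [147.25, 147.25, 172.46, 180, 180, 180].

## Interface

Orientations are given as [roll, pitch, yaw] about the fixed x, y, z axes, in that order (R = Rz(yaw) Ry(pitch) Rx(roll)).
In Python, from workcell import robot gives the robot as it stands. The module is installed in compiled form; this text tells all that it offers.
- The arm moves only by the tool arm_command, never from a script. Its argument "series" is a list of rows, each a list of 3 entries, a list of its own where there are three numbers: the opening, from 0 (shut) to 1 (fully open), then the shift along the tool's x, y, z in cm, then the turn about the tool's z in degrees. In form: [[grip, [tx, ty, tz], spin], ...]. A call has 1 to 20 rows; each row is the pose to reach, as a shift and turn from the pose commanded when the call began, along the tool's axes at that moment; what a row does not reach only later rows make up. A row lasts 1/8 s, in which the tool goes at most 62.5 mm and 10.7 degrees, less where a joint would pass 70% of its speed; a pose out of reach is approached as far as the arm can. A call with a gripper value outside its range is refused whole. The fingers move at their own pace and stop on an object; "grip_force" is the grip in N (left out, the last holds). Time passes only in rows, so rows that repeat a pose let the fingers close. It gives the time, the measured TCP pose, the force, the opening and the grip force at its end, in the units of the state.
- robot.read_state(): the state, without advancing time (a new reading comes with each control period).
- robot.camera(name): name is "scene" or "top" or "wrist"; returns a dict with "frame" (420x560x3 uint8, blue, green, red), "fx", "fy", "cx", "cy" (pixels), "position" and "rotation" of the camera in the world. Camera axes: x right, y up, looking along -z (the intrinsics and any distortion apply to the point x, -y, -z); pixel columns grow to the right and rows downward; lengths in m; the calibration is good to about 2 mm. The wrist camera is an equidistant fisheye: a pixel r from the principal point sees the ray r / f radians off the axis. A picture is of the moment at which its call begins. There is no depth.
- robot.sign_off(): hands the job in; it is judged then, once.
Trained networks look in a picture, given as the dict that the camera call returned (one of the last four; its "shot" number tells which), for a name from the list of things; names that differ only in an ending like _2 or _b are one class to them, and where a whole thing is asked for, a point or a joint stands for the part that bears it (a point fixed in the world has none). Each returns a list of dicts, best first, with "conf" (0 to 1); they miss things now and then, are a little off and sometimes report something else, mostly with a low value. They report only what shows in the picture. A call takes as long as a camera call. They do not tell look-alikes from the thing itself.
- robot.boxes_of(target, picture): "point" ([column, row] in pixels, amid what is visible of it).
- robot.outline_of(target, picture): "pixels" (420x560 bool, what is visible of it) and "point" ([column, row] in pixels, amid what is visible of it).
The state is a dict: "t": time; "joint_positions": joint angles; "joint_vel": joint speeds; "tau": joint torques, N m; "ee_pos": TCP position; "ee_rot": TCP orientation; "wrist_force": force on the tool from outside, world axes, zero at the start; "wrist_torque": the same for the moment, N m; "opening": finger opening in m; "grasp_force": force on a finger pad.
Only numpy, scipy, OpenCV 4.12 (cv2) and the standard library are available. Lean on these libraries where they do the work, as an engineer would, in place of code of your own. Each camera call takes 0.05 s, during which the arm holds its last target. There are 200 camera calls.

## Task

First push the aluminium carrier gently fully home against both steel stops of the autosampler deck; then try the red-capped sample cups on the bench in its channel: those whose foot fits go in, upright, closed up in a row against the channel's end wall, and those too wide for it are stood in the grey tray. Handle everything gently: pinch or push the thin-walled cups with no more than about 10 N, push the carrier with no more than about 20 N, and leave the flask, beaker and amber bottle alone. The carrier must still be home at the end.

Things in the scene. Friction and masses are not known exactly. Their poses are not given: they have to be found in the camera images.
- deck: Fixed white autosampler deck: plate 305 x 180 x 8 mm with two steel stop bars standing 17 mm above it: the end stop along the +x edge (inner face at x = +137 mm) and the side stop along the -y edge (inner face at y = -75 mm, x from -100 to +130 mm). The other sides are open. Origin: centre of the plate's underside, on the bench.
- deck_corner (a point): Point on the deck's plate surface where the inner faces of the two stops would meet (deck x = +137, y = -75, z = 8 mm).
- carrier: Loose aluminium cup carrier on the deck, 0.6 kg: base 199 x 61 x 10 mm with a channel along x, 38 mm wide, between walls 11.5 mm thick and 9 mm high (tops at z = 19 mm). Flared mouth at x = -54.5 mm; end wall's inner face at x = +89.5 mm. Bare apron from x = -99.5 to -66 mm. Home: +x end face on the end stop, -y side face on the side stop. Origin: centre of the underside.
- carrier_corner (a point): Lower outer corner of the carrier at its +x, -y corner (carrier x = +99.5, y = -30.5, z = 0 mm); it meets deck_corner when the carrier is home.
- carrier_end (a point): Middle of the inner face of the channel's end wall, at the channel floor (carrier x = +89.5, y = 0, z = 10 mm); axes as the carrier's, so the channel runs from here along -x. A 34 mm cup that touches the end wall has its centre 17 mm from here.
- tray: Fixed shallow grey tray for the misfits, 150 x 120 mm outside, 14 mm high, walls 4 mm, floor about 4 mm thick. Origin: centre of the underside, x along the 150 mm side.
- cup1: Capped sample cup standing upright: round body 30 mm across with a red cap, 52 mm tall in all, on a heavy round foot 10 mm high that is either 34 mm or 42 mm across (which of the two is not told: try it in the channel); about 80 g. Origin: centre of the underside, z up. It may be absent.
- cup2: Capped sample cup standing upright: round body 30 mm across with a red cap, 52 mm tall in all, on a heavy round foot 10 mm high that is either 34 mm or 42 mm across (which of the two is not told: try it in the channel); about 80 g. Origin: centre of the underside, z up. It may be absent.
- cup3: Capped sample cup standing upright: round body 30 mm across with a red cap, 52 mm tall in all, on a heavy round foot 10 mm high that is either 34 mm or 42 mm across (which of the two is not told: try it in the channel); about 80 g. Origin: centre of the underside, z up. It may be absent.
- cup4: Capped sample cup standing upright: round body 30 mm across with a red cap, 52 mm tall in all, on a heavy round foot 10 mm high that is either 34 mm or 42 mm across (which of the two is not told: try it in the channel); about 80 g. Origin: centre of the underside, z up. It may be absent.
- cup5: Capped sample cup standing upright: round body 30 mm across with a red cap, 52 mm tall in all, on a heavy round foot 10 mm high that is either 34 mm or 42 mm across (which of the two is not told: try it in the channel); about 80 g. Origin: centre of the underside, z up. It may be absent.
- cup6: Capped sample cup standing upright: round body 30 mm across with a red cap, 52 mm tall in all, on a heavy round foot 10 mm high that is either 34 mm or 42 mm across (which of the two is not told: try it in the channel); about 80 g. Origin: centre of the underside, z up. It may be absent.
- flask: Bystander: conical glass flask, 72 mm wide, 104 mm tall. Origin: centre of the underside. Leave alone.
- beaker: Bystander: glass beaker, 68 mm wide, 85 mm tall. Origin: centre of the underside. Leave alone.
- reagent: Bystander: amber bottle, 60 mm wide, 130 mm tall. Origin: centre of the underside. Leave alone.
Mind the look-alikes: they are no part of the job. Leave any purple look-alike of the cup2 alone. What is shaped like the cup4 but turquoise is not meant.

How it is judged:
By the outcome, as a careful person would: the job done as asked, in the order asked, and still so for the second after the job is handed in, with the robot touching nothing.
Of cup1, cup2, cup3, cup4, cup5, cup6 only 4 to 6 are there at a start; the rules pass over those that are not, and their reading is None.
At some moment in a run one of cup1, cup2, cup3, cup4, cup5, cup6 may be knocked a few centimetres aside while the robot is not near it.
Once in a run the grip may slacken for a moment while it holds something.
It also fails if it takes over 210 s, if anything falls off the work surface, if the arm or the gripper's body presses on something with over 40 N, if the wrist force passes 120 N, or if a joint passes its speed limit or range.

## Working session

There is one attempt and no reset: what is moved stays moved. The work goes in short steps, Python scripts to look and compute and a tool call to move; the robot and the scene stay as the last step left them, time stands still between calls to the robot, and variables do not carry over. Pictures are saved under pics/ and viewed, at most 14 in all, crops included, and the job is handed in when it is done.

Besides the shell and the picture viewer there is one more tool, called after "Emit:" by a JSON object that holds its "method" and its "body", one argument or row to a line. arm_command: Moves the arm, as the interface text tells. Its arguments: {"type":"object","properties":{"series":{"type":"array","items":{"type":"array"}},"grip_force":{"type":"number"}},"required":["series"]}

```bash
mkdir -p pics; cat > h.py <<'E'
import numpy as np, cv2
from workcell import robot
def shot(n,save=None):
    p=robot.camera(n)
    if save: cv2.imwrite('pics/'+save+'.png',p['frame'])
    return p
def ray(p,px):
    u=(px[0]-p['cx'])/p['fx'];v=(px[1]-p['cy'])/p['fy']
    if p.get('fish'):
        r=np.hypot(u,v);k=np.tan(r)/r if r>1e-9 else 1;u*=k;v*=k
    d=np.array([u,-v,-1.]);R=np.array(p['rotation'])
    return np.array(p['position']),R@d
def at(p,px,z):
    o,d=ray(p,px);return (o+d*(z-o[2])/d[2])
def proj(p,X):
    q=np.array(p['rotation']).T@(np.array(X)-np.array(p['position']))
    return np.array([p['cx']+p['fx']*q[0]/-q[2],p['cy']+p['fy']*-q[1]/-q[2]])
E
python3 - <<'E'
from h import *
np.set_printoptions(precision=3,suppress=True)
for n in('top','scene'):
    p=shot(n,n+'0')
    print(n,{k:np.array(v).round(3).tolist() for k,v in p.items() if k!='frame'})
    for t in['cup1','carrier','deck','tray','flask','beaker','reagent','carrier_corner','deck_corner','carrier_end']:
        try:
            for b in robot.boxes_of(t,p):
                if b['conf']>.2: print(t,b['point'],round(b['conf'],2),at(p,b['point'],0.0),at(p,b['point'],0.052))
        except Exception as e: print(t,e)
print(robot.read_state(),robot.tip_extent)
E
```

```text
top {'fx': 421.336, 'fy': 421.336, 'cx': 277.064, 'cy': 213.918, 'position': [0.368, 0.002, 0.862], 'rotation': [12.321, -0.13, -92.512], 'shot': 1}
cup1 invalid index to scalar variable.
carrier invalid index to scalar variable.
tray invalid index to scalar variable.
flask invalid index to scalar variable.
beaker invalid index to scalar variable.
reagent invalid index to scalar variable.
carrier_corner invalid index to scalar variable.
deck_corner invalid index to scalar variable.
carrier_end invalid index to scalar variable.
scene {'fx': 530.994, 'fy': 530.994, 'cx': 287.765, 'cy': 216.228, 'position': [0.899, -0.655, 0.919], 'rotation': [40.231, -0.757, 29.808], 'shot': 2}
cup1 invalid index to scalar variable.
carrier invalid index to scalar variable.
deck invalid index to scalar variable.
tray invalid index to scalar variable.
flask invalid index to scalar variable.
beaker invalid index to scalar variable.
reagent invalid index to scalar variable.
carrier_corner invalid index to scalar variable.
deck_corner invalid index to scalar variable.
carrier_end invalid index to scalar variable.
{'t': 1.1, 'joint_positions': array([-82.293,  10.358,  92.076,  -0.   ,  77.568, -11.82 ]), 'joint_vel': array([-0.017, -0.06 ,  0.025,  0.026, -0.031, -0.071]), 'tau': array([  0.   , -43.384, -34.217,   0.07 ,   0.031,   0.   ]), 'ee_pos': array([ 0.192, -0.542,  0.405]), 'ee_rot': array([-179.999,   -0.   ,   19.527]), 'wrist_force': array([ 0.167,  0.059, -0.015]), 'wrist_torque': array([ 0.06 , -0.003,  0.018]), 'grasp_force': 0.0, 'opening': 0.08784677097646819} 0.166
```

```bash
cat > ed.py <<'E'
s=open('h.py').read()
s=s.replace("    if save:","    p['fish']=n=='wrist';p['rpy']=p['rotation'];p['rotation']=Rotation.from_euler('xyz',p['rpy'],degrees=True).as_matrix()\n    if save:").replace("import numpy as np, cv2","import numpy as np, cv2\nfrom scipy.spatial.transform import Rotation")
open('h.py','w').write(s)
E
python3 ed.py; python3 - <<'E'
from h import *
np.set_printoptions(precision=3,suppress=True)
for n in('top','scene'):
    p=shot(n,n+'1')
    for t in['cup1','carrier','deck','tray','flask','beaker','reagent','carrier_corner','deck_corner','carrier_end']:
            for b in robot.boxes_of(t,p):
                if b['conf']>.2:
                    z={'carrier':.027,'deck':.008,'tray':.004,'carrier_corner':.008,'deck_corner':.008,'carrier_end':.018,'cup1':.04}.get(t,0.05)
                    c=p['frame'][int(b['point'][1]),int(b['point'][0])]
                    print(n,t,np.round(b['point'],1),round(b['conf'],2),at(p,b['point'],z)[:2],c)
    for t in['carrier','deck','tray']:
        for o in robot.outline_of(t,p)[:1]:
            m=o['pixels'].astype(np.uint8);c=max(cv2.findContours(m,0,2)[0],key=cv2.contourArea)
            r=cv2.boxPoints(cv2.minAreaRect(c));zz={'carrier':.027,'deck':.008,'tray':.014}[t]
            print(n,t,o['conf'],r.round(0).tolist(),[at(p,q,zz)[:2].round(3).tolist() for q in r])
E
```

```text
top cup1 [182.5 356.4] 0.98 [0.284 0.18 ] [ 36  41 175]
top cup1 [274.1 277.1] 0.87 [0.422 0.004] [ 47  53 193]
top cup1 [247.8 205.5] 0.81 [0.567 0.051] [142 150  45]
top cup1 [219.7 183.3] 0.77 [0.616 0.106] [ 48  54 191]
top cup1 [276.1 178.2] 0.65 [ 0.621 -0.009] [ 51  55 197]
top cup1 [280.7 233.1] 0.54 [ 0.508 -0.013] [ 48  56 194]
top deck [363.8 218.9] 0.86 [ 0.536 -0.187] [207 219 223]
top tray [129.3 254.5] 0.68 [0.483 0.297] [122 123 120]
top tray [384.2 215.5] 0.45 [ 0.542 -0.231] [124 125 123]
top flask [244.7 120.8] 0.96 [0.745 0.051] [129 136 126]
top flask [379.1 219.1] 0.7 [ 0.526 -0.207] [125 129 127]
top flask [302.2 101.4] 0.48 [ 0.784 -0.07 ] [ 48  86 131]
top beaker [172.1 117. ] 0.84 [0.76  0.201] [107 115 108]
top beaker [364. 222.] 0.46 [ 0.521 -0.177] [149 153 156]
top reagent [301.2 103. ] 0.59 [ 0.78  -0.068] [ 52  89 133]
top carrier_corner [379.5 216.8] 0.79 [ 0.539 -0.22 ] [126 127 127]
top deck_corner [364. 222.] 0.64 [ 0.529 -0.186] [149 153 156]
top carrier_end [382.4 217.7] 0.7 [ 0.535 -0.223] [124 125 126]
top carrier 0.74 [[356.0, 261.0], [374.0, 
[... 1154 characters left out ...]
eagent [378.8 281.2] 0.96 [ 0.779 -0.065] [45 57 78]
scene carrier_corner [237.3 294.8] 0.86 [ 0.542 -0.209] [106 105 108]
scene deck_corner [253.4 291.8] 0.78 [ 0.566 -0.187] [167 167 176]
scene carrier_end [235.  295.9] 0.7 [ 0.543 -0.218] [105 103 106]
scene carrier 0.96 [[188.0, 275.0], [211.0, 250.0], [280.0, 315.0], [257.0, 339.0]] [[0.439, -0.228], [0.443, -0.155], [0.643, -0.214], [0.633, -0.279]]
scene deck 0.7 [[151.0, 285.0], [205.0, 214.0], [324.0, 306.0], [269.0, 377.0]] [[0.379, -0.278], [0.364, -0.069], [0.702, -0.144], [0.685, -0.323]]
scene tray 0.74 [[288.0, 136.0], [310.0, 103.0], [364.0, 140.0], [342.0, 173.0]] [[0.395, 0.251], [0.382, 0.396], [0.57, 0.333], [0.572, 0.2]]
```

View pics/top0.png

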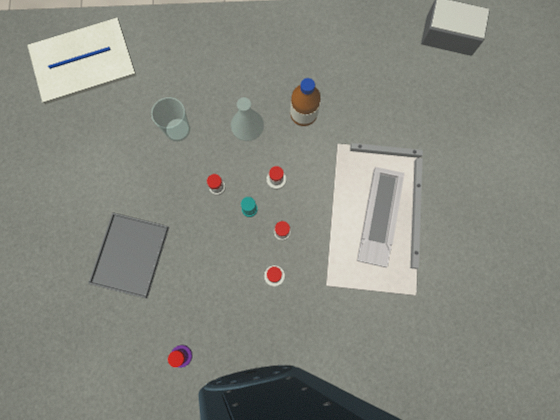

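View pics/scene0.png

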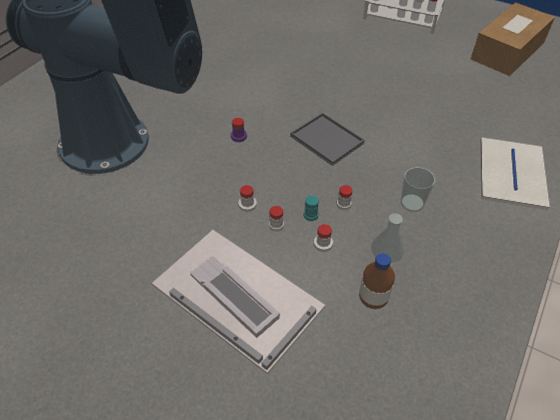

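The top view shows red cups near px (275,275), (282,231), (277,178) and (215,183). The red cup at (180,357) has a purple foot and (249,207) is turquoise, so both are look-alikes. The carrier is askew on the deck around (380,217). The scene view agrees with this. I'll move over the deck to get a clear wrist view.

Emit:
{"method": "arm_command", "body": {
  "series": [
    [0.0,[43.3,-20.9,0],29],
    [0.0,[43.3,-20.9,0],29],
    [0.0,[43.3,-20.9,0],29],
    [0.0,[43.3,-20.9,0],29],
    [0.0,[43.3,-20.9,0],29],
    [0.0,[43.3,-20.9,0],29],
    [0.0,[43.3,-20.9,0],29],
    [0.0,[43.3,-20.9,0],29],
    [0.0,[43.3,-20.9,0],29],
    [0.0,[43.3,-20.9,0],29],
    [0.0,[43.3,-20.9,0],29],
    [0.0,[43.3,-20.9,0],29]
  ],
  "grip_force": 8
}}

```text
t: 4.0
ee_pos: [0.5298, -0.2013, 0.4048]
ee_rot: [180.0, -0.0, -9.6]
wrist_force: [-0.5, -0.3, -0.4]
opening: 0.0005
grasp_force: 0.0
```

```bash
cat >> h.py <<'E'
np.set_printoptions(precision=4,suppress=True)
def go(x,y,z=None,yaw=None):
    s=robot.read_state();R=Rotation.from_euler('xyz',s['ee_rot'],degrees=True).as_matrix();p=s['ee_pos']
    d=R.T@(np.array([x,y,p[2] if z is None else z])-p)*100
    sp=0 if yaw is None else (s['ee_rot'][2]-yaw)
    print('t %.1f'%s['t'],'pos',p,'yaw %.2f'%s['ee_rot'][2],'shift cm',d.round(2),'spin',round((sp+180)%360-180,2))
E
python3 - <<'E'
from h import *
go(.5,-.2)
p=shot('wrist','w1')
print(p['position'],p['rpy'],p['fx'],p['cx'],p['cy'])
for t in['carrier_corner','deck_corner','carrier_end','carrier','deck']:
    for b in robot.boxes_of(t,p)[:2]: print(t,b['point'],b['conf'])
q=shot('scene','s2')
cv2.imwrite('pics/s2c.png',cv2.resize(q['frame'][200:390,140:340],None,fx=3,fy=3,interpolation=2))
for b in robot.boxes_of('cup1',q): print(np.round(b['point'],0),round(b['conf'],2),at(q,b['point'],.03)[:2])
E
```

```text
t 4.0 pos [ 0.5298 -0.2013  0.4048] yaw -9.58 shift cm [-2.96  0.37  0.  ] spin 0
[ 0.6023 -0.2143  0.3856] [-16.6436   0.0361 -99.5718] 325.19226210127806 281.39807065426766 212.04874030195052
carrier_corner [2.7, 90.3] 0.71
carrier_corner [291.6, 166.1] 0.61
deck_corner [266.4, 139.9] 0.77
carrier_end [295.4, 163.9] 0.97
carrier [294.2, 166.2] 0.87
deck [267.5, 137.8] 0.74
[276. 220.] 0.91 [ 0.5197 -0.0192]
[248. 204.] 0.88 [ 0.4408 -0.0109]
[343. 200.] 0.83 [0.6189 0.1096]
[323. 240.] 0.73 [ 0.6331 -0.0167]
[309. 206.] 0.61 [0.5619 0.0544]
```

View pics/w1.png

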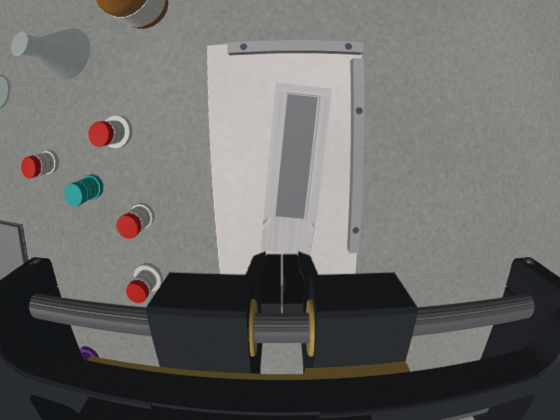

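The wrist view shows the carrier from about (276,85) to (312,250), the end stop at row 47 and the side stop at col 357. I'll enlarge it to read the corners.

```bash
python3 - <<'E'
import cv2
f=cv2.imread('pics/w1.png')[35:265,200:380]
f=cv2.resize(f,None,fx=2.6,fy=2.6,interpolation=2)
f=cv2.createCLAHE(3,(4,4)).apply(cv2.cvtColor(f,6))
for i in range(0,180,20): cv2.putText(f,str(200+i),(int(i*2.6),10),0,.35,0,1); f[:6,int(i*2.6)]=0
for i in range(0,230,20): cv2.putText(f,str(35+i),(0,int(i*2.6)+4),0,.35,0,1)
cv2.imwrite('pics/w1c.png',f)
E
```

```text
(no output)
```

View pics/w1c.png

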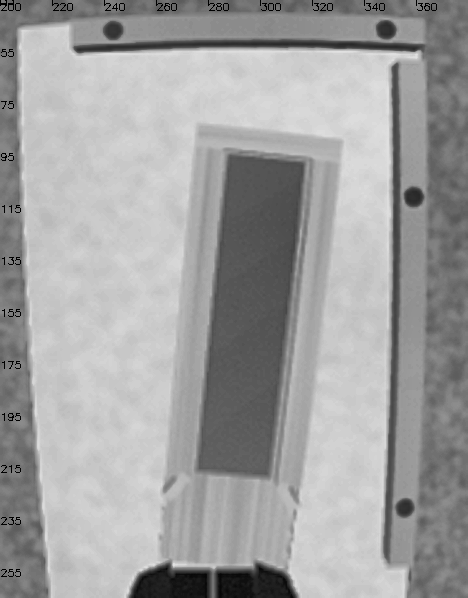

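The enlarged crop shows the end-stop inner edge at y≈45, the side-stop inner edge running (399,62)-(391,562), and the carrier's top corners at (198,124) and (343,140).

```bash
python3 - <<'E'
from h import *
import pickle
p={'fx':325.192,'fy':325.192,'cx':281.398,'cy':212.049,'position':[.6023,-.2143,.3856],'fish':True,'rotation':Rotation.from_euler('xyz',[-16.6436,.0361,-99.5718],degrees=True).as_matrix()}
f=lambda x,y,z:at(p,(200+x/2.6,35+y/2.6),z)[:2]
def ang(a,b): d=b-a; return np.degrees(np.arctan2(d[1],d[0])),np.linalg.norm(d)
for n,a,b in[('end top',(75,45,.025),(425,45,.025)),('end bot',(77,52,.008),(415,52,.008)),('side top',(391,562,.025),(399,62,.025)),('side bot',(384,560,.008),(392,65,.008)),
 ('car left',(163,480,.027),(198,124,.027)),('car right',(303,460,.027),(343,140,.027)),('car end',(343,140,.027),(198,124,.027)),('deck left',(49,595,.008),(20,28,.008))]:
    A,B=f(*a),f(*b);print(n,A,B,ang(A,B))
E
```

```text
end top [ 0.6858 -0.1697] [ 0.6633 -0.3167] (np.float64(-98.70030699462625), np.float64(0.14865824066375516))
end bot [ 0.6863 -0.168 ] [ 0.6633 -0.3163] (np.float64(-98.80697758305944), np.float64(0.15007509200423214))
side top [ 0.4327 -0.2712] [ 0.6568 -0.3039] (np.float64(-8.296407550790295), np.float64(0.2265091185690927))
side bot [ 0.4264 -0.2705] [ 0.6583 -0.3047] (np.float64(-8.385802549410434), np.float64(0.23441395938509105))
car left [ 0.4912 -0.1733] [ 0.6414 -0.2149] (np.float64(-15.48123276243292), np.float64(0.1558365937418465))
car right [ 0.49   -0.2363] [ 0.6256 -0.2738] (np.float64(-15.460720202921243), np.float64(0.14063523891235866))
car end [ 0.6256 -0.2738] [ 0.6414 -0.2149] (np.float64(74.98162775792447), np.float64(0.06096471848752116))
deck left [ 0.4352 -0.1033] [ 0.7035 -0.1445] (np.float64(-8.72978819886801), np.float64(0.2714210860933516))
```

Emit:
{"method": "arm_command", "body": {
  "series": [
    [0,[-0.72,-5.47,8],-1.1],
    [0,[-0.72,-5.47,14],-1.1],
    [0,[-0.72,-5.47,18],-1.1],
    [0,[-0.72,-5.47,21],-1.1],
    [0,[-0.72,-5.47,22.5],-1.1],
    [0,[-0.72,-5.47,22.5],-1.1],
    [0,[-0.72,-5.47,22.5],-1.1]
  ]
}}

```text
t: 5.28
ee_pos: [0.5333, -0.1457, 0.1815]
ee_rot: [179.9, -0.2, -8.4]
wrist_force: [0.7, -0.5, 0.9]
opening: 0.0004
grasp_force: 0.0
```

```bash
cat >> h.py <<'E'
c,s_=np.cos(np.radians(-8.5)),np.sin(np.radians(-8.5))
def D(u,v): return np.array([c*u-s_*v,s_*u+c*v])
def uv(P): return np.array([c*P[0]+s_*P[1],-s_*P[0]+c*P[1]])
E
python3 - <<'E'
from h import *
go(*D(.5476,-.080)); s=robot.read_state();print(uv(s['ee_pos']),s['wrist_force'])
E
```

```text
t 5.3 pos [ 0.5333 -0.1457  0.1815] yaw -8.38 shift cm [-0.14  1.47  0.  ] spin 0
[ 0.549  -0.0653] [ 0.6529 -0.5488  0.9425]
```

Emit:
{"method": "arm_command", "body": {
  "series": [
    [0,[0,0.6,0],0],
    [0,[0,1.2,0],0],
    [0,[0,1.5,0],0],
    [0,[0,1.7,0],0],
    [0,[0,1.9,0],0],
    [0,[0,2.1,0],0],
    [0,[0,2.3,0],0],
    [0,[0,2.5,0],0],
    [0,[0,2.7,0],0],
    [0,[0,2.9,0],0],
    [0,[0,3.1,0],0],
    [0,[0,3.3,0],0],
    [0,[0,3.5,0],0],
    [0,[0,3.7,0],0],
    [0,[0,3.9,0],0],
    [0,[0,4.1,0],0]
  ]
}}

```text
t: 7.28
ee_pos: [0.5263, -0.1858, 0.1797]
ee_rot: [180.0, 0.0, -8.4]
wrist_force: [0.4, 2.7, 0.2]
opening: 0.0004
grasp_force: 1.0
```

```bash
python3 - <<'E'
from h import *
p=shot('wrist','w2');s=robot.read_state();print(s['t'],uv(s['ee_pos']),uv(s['wrist_force']),s['wrist_force'])
E
```

```text
7.325 [ 0.5481 -0.1062] [-0.8331  2.0973] [-0.514   2.1974 -0.1925]
```

View pics/w2.png

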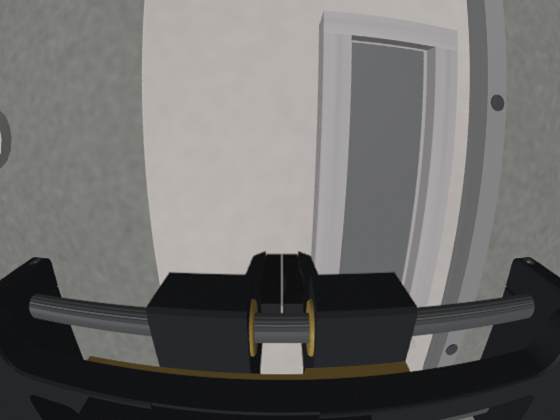

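The carrier has moved towards the side stop and is nearly aligned, at about 2 N of push. I'll continue.

Emit:
{"method": "arm_command", "body": {
  "series": [
    [0,[0,0.2,0],0],
    [0,[0,0.4,0],0],
    [0,[0,0.6,0],0],
    [0,[0,0.8,0],0],
    [0,[0,1.0,0],0],
    [0,[0,1.2,0],0],
    [0,[0,1.3,0],0],
    [0,[0,1.4,0],0],
    [0,[0,1.45,0],0]
  ]
}}

```text
t: 8.45
ee_pos: [0.5243, -0.2, 0.1797]
ee_rot: [180.0, -0.0, -8.4]
wrist_force: [0.1, 2.7, -1.4]
opening: 0.0006
grasp_force: 1.1
```

Emit:
{"method": "arm_command", "body": {
  "series": [
    [0,[0,0.05,0],0],
    [0,[0,0.1,0],0]
  ]
}}

```text
t: 8.7
ee_pos: [0.5241, -0.201, 0.1797]
ee_rot: [-180.0, 0.0, -8.4]
wrist_force: [-0.4, 2.6, -1.0]
opening: 0.0002
grasp_force: 1.1
```

Emit:
{"method": "arm_command", "body": {
  "series": [
    [0,[0,0.05,0],0],
    [0,[0,0.1,0],0]
  ]
}}

```text
t: 8.95
ee_pos: [0.524, -0.202, 0.1797]
ee_rot: [-180.0, 0.0, -8.4]
wrist_force: [-0.1, 3.1, -1.7]
opening: 0.0006
grasp_force: 1.6
```

Emit:
{"method": "arm_command", "body": {
  "series": [
    [0,[0,0.05,0],0],
    [0,[0,0.1,0],0],
    [0,[0,0.15,0],0],
    [0,[0,0.2,0],0]
  ]
}}

```text
t: 9.45
ee_pos: [0.524, -0.2039, 0.1799]
ee_rot: [180.0, -0.1, -8.4]
wrist_force: [2.9, 4.0, -1.6]
opening: 0.0004
grasp_force: 2.1
```

Emit:
{"method": "arm_command", "body": {
  "series": [
    [0,[0,0.04,0],0],
    [0,[0,0.08,0],0]
  ]
}}

```text
t: 9.7
ee_pos: [0.5239, -0.2048, 0.1799]
ee_rot: [180.0, -0.1, -8.4]
wrist_force: [2.7, 4.8, -2.0]
opening: 0.0007
grasp_force: 2.2
```

Emit:
{"method": "arm_command", "body": {
  "series": [
    [0,[0,0.04,0],0],
    [0,[0,0.08,0],0]
  ]
}}

```text
t: 9.95
ee_pos: [0.5238, -0.2054, 0.1799]
ee_rot: [-180.0, -0.1, -8.4]
wrist_force: [3.5, 5.5, -1.7]
opening: 0.0002
grasp_force: 2.8
```

Emit:
{"method": "arm_command", "body": {
  "series": [
    [0,[0,0.05,0],0],
    [0,[0,0.1,0],0]
  ]
}}

```text
t: 10.2
ee_pos: [0.5238, -0.2061, 0.1799]
ee_rot: [-180.0, -0.1, -8.4]
wrist_force: [4.6, 7.2, -1.3]
opening: 0.0006
grasp_force: 3.9
```

Emit:
{"method": "arm_command", "body": {
  "series": [
    [0,[0,0.04,0],0],
    [0,[0,0.08,0],0]
  ]
}}

```text
t: 10.45
ee_pos: [0.5238, -0.2065, 0.1799]
ee_rot: [-179.9, -0.1, -8.4]
wrist_force: [6.0, 9.8, -1.4]
opening: 0.0005
grasp_force: 5.2
```

```bash
python3 - <<'E'
from h import *
s=robot.read_state();print(s['t'],uv(s['ee_pos']),uv(s['wrist_force']),s['wrist_force'])
p=shot('wrist','w3')
E
```

```text
10.45 [ 0.5486 -0.1268] [ 4.5242 10.5805] [ 6.0384  9.7955 -1.3538]
```

View pics/w3.png

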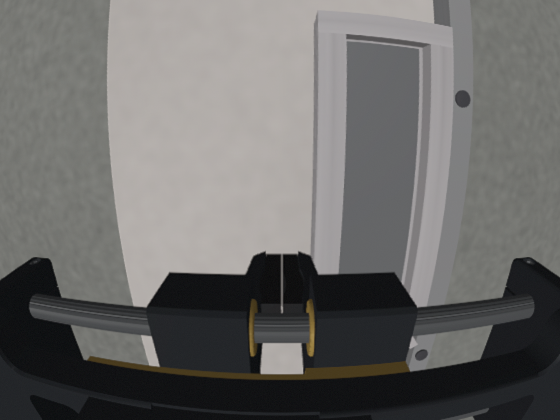

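The carrier now lies flush on the side stop (cols 440-450). Next is the end push, from behind the apron.

Emit:
{"method": "arm_command", "body": {
  "series": [
    [0,[0,-1.0,0],0],
    [0,[0,-2.0,-1],0],
    [0,[0,-2.0,-5],0],
    [0,[-6,1,-5],0],
    [0,[-12.4,4.6,-5],0],
    [0,[-12.4,4.6,-5],0],
    [0,[-12.4,4.6,-5],0],
    [0,[-12.4,4.6,-2],0],
    [0,[-12.4,4.6,-0.5],0],
    [0,[-12.4,4.6,0],0],
    [0,[-12.4,4.6,0],0]
  ]
}}

```text
t: 11.88
ee_pos: [0.3943, -0.2346, 0.1796]
ee_rot: [-180.0, 0.0, -8.3]
wrist_force: [0.3, -0.2, -0.4]
opening: 0.0003
grasp_force: 0.0
```

Emit:
{"method": "arm_command", "body": {
  "series": [
    [0,[1,0,0],0],
    [0,[2,0,0],0],
    [0,[2.4,0,0],0],
    [0,[2.6,0,0],0],
    [0,[2.8,0,0],0],
    [0,[3.0,0,0],0],
    [0,[3.2,0,0],0],
    [0,[3.4,0,0],0],
    [0,[3.6,0,0],0],
    [0,[3.8,0,0],0],
    [0,[4.0,0,0],0],
    [0,[4.2,0,0],0],
    [0,[4.4,0,0],0],
    [0,[4.6,0,0],0],
    [0,[4.8,0,0],0],
    [0,[5.0,0,0],0]
  ]
}}

```text
t: 13.88
ee_pos: [0.4427, -0.2418, 0.1795]
ee_rot: [-180.0, 0.1, -8.4]
wrist_force: [-4.2, 0.9, 3.9]
opening: 0.0003
grasp_force: 2.6
```

```bash
python3 - <<'E'
from h import *
s=robot.read_state();print(s['t'],uv(s['ee_pos']),uv(s['wrist_force']),s['wrist_force'])
E
```

```text
13.875 [ 0.4736 -0.1737] [-4.2495  0.3077] [-4.1573  0.9325  3.9131]
```

Emit:
{"method": "arm_command", "body": {
  "series": [
    [0,[0.2,0,0],0],
    [0,[0.4,0,0],0],
    [0,[0.6,0,0],0],
    [0,[0.8,0,0],0],
    [0,[1.0,0,0],0],
    [0,[1.2,0,0],0],
    [0,[1.4,0,0],0],
    [0,[1.5,0,0],0],
    [0,[1.6,0,0],0],
    [0,[1.65,0,0],0],
    [0,[1.7,0,0],0]
  ]
}}

```text
t: 15.25
ee_pos: [0.4601, -0.2445, 0.1796]
ee_rot: [-180.0, 0.0, -8.4]
wrist_force: [-2.7, 0.5, 0.9]
opening: 0.0007
grasp_force: 1.6
```

Emit:
{"method": "arm_command", "body": {
  "series": [
    [0,[0.05,0,0],0],
    [0,[0.1,0,0],0]
  ]
}}

```text
t: 15.5
ee_pos: [0.4611, -0.2446, 0.1796]
ee_rot: [-180.0, -0.0, -8.4]
wrist_force: [-2.9, 0.5, -1.3]
opening: 0.0005
grasp_force: 1.3
```

Emit:
{"method": "arm_command", "body": {
  "series": [
    [0,[0.05,0,0],0],
    [0,[0.1,0,0],0]
  ]
}}

```text
t: 15.75
ee_pos: [0.4621, -0.2448, 0.1796]
ee_rot: [-180.0, -0.0, -8.4]
wrist_force: [-1.9, 0.5, -1.9]
opening: 0.0004
grasp_force: 1.1
```

Emit:
{"method": "arm_command", "body": {
  "series": [
    [0,[0.04,0,0],0],
    [0,[0.08,0,0],0]
  ]
}}

```text
t: 16.0
ee_pos: [0.4628, -0.2449, 0.1796]
ee_rot: [-180.0, 0.0, -8.4]
wrist_force: [-4.3, 0.3, -0.5]
opening: 0.0004
grasp_force: 2.0
```

Emit:
{"method": "arm_command", "body": {
  "series": [
    [0,[0.05,0,0],0],
    [0,[0.1,0,0],0]
  ]
}}

```text
t: 16.25
ee_pos: [0.4632, -0.245, 0.1796]
ee_rot: [-180.0, 0.1, -8.4]
wrist_force: [-8.1, -0.2, 1.9]
opening: 0.0001
grasp_force: 4.2
```

Emit:
{"method": "arm_command", "body": {
  "series": [
    [0,[0.04,0,0],0],
    [0,[0.08,0,0],0]
  ]
}}

```text
t: 16.5
ee_pos: [0.4636, -0.245, 0.1795]
ee_rot: [-180.0, 0.2, -8.3]
wrist_force: [-11.1, 0.2, 5.2]
opening: 0.0003
grasp_force: 5.6
```

Emit:
{"method": "arm_command", "body": {
  "series": [
    [0,[0.03,0,0],0],
    [0,[0.06,0,0],0]
  ]
}}

```text
t: 16.75
ee_pos: [0.4638, -0.2451, 0.1795]
ee_rot: [-180.0, 0.3, -8.3]
wrist_force: [-13.8, 1.0, 7.3]
opening: 0.0003
grasp_force: 6.7
```

Emit:
{"method": "arm_command", "body": {
  "series": [
    [0,[-0.6,0,0],0],
    [0,[-1.5,0,0],0],
    [0,[-1.5,0,-5],0],
    [0,[4,-5,-5],0],
    [0,[9.5,-7.2,-5],0],
    [0,[9.5,-7.2,-5],0],
    [0,[9.5,-7.2,-5],0],
    [0,[9.5,-7.2,-2],0],
    [0,[9.5,-7.2,-0.5],0],
    [0,[9.5,-7.2,-0.1],0],
    [0,[9.5,-7.2,-0.1],0],
    [0,[9.5,-6.2,-0.1],0],
    [0,[9.5,-5.4,-0.1],0],
    [0,[9.5,-5.2,-0.1],0],
    [0,[9.5,-5.0,-0.1],0],
    [0,[9.5,-4.9,-0.1],0],
    [0,[9.5,-4.85,-0.1],0]
  ]
}}

```text
t: 18.88
ee_pos: [0.5663, -0.211, 0.1807]
ee_rot: [-180.0, 0.0, -8.4]
wrist_force: [0.4, 0.3, 0.3]
opening: 0.0005
grasp_force: 0.0
```

Emit:
{"method": "arm_command", "body": {
  "series": [
    [0,[0,0.04,0],0],
    [0,[0,0.08,0],0]
  ]
}}

```text
t: 19.12
ee_pos: [0.5662, -0.2116, 0.1807]
ee_rot: [-180.0, 0.0, -8.4]
wrist_force: [0.9, 1.8, 0.5]
opening: 0.0009
grasp_force: 1.2
```

Emit:
{"method": "arm_command", "body": {
  "series": [
    [0,[0,0.04,0],0],
    [0,[0,0.08,0],0]
  ]
}}

```text
t: 19.38
ee_pos: [0.5661, -0.2121, 0.1806]
ee_rot: [-179.9, 0.0, -8.4]
wrist_force: [1.5, 5.9, 1.7]
opening: 0.0007
grasp_force: 2.9
```

Emit:
{"method": "arm_command", "body": {
  "series": [
    [0,[0,0.04,0],0],
    [0,[0,0.08,0],0]
  ]
}}

```text
t: 19.62
ee_pos: [0.5661, -0.2126, 0.1806]
ee_rot: [-179.9, 0.0, -8.4]
wrist_force: [2.5, 7.3, 1.4]
opening: 0.0003
grasp_force: 3.7
```

Emit:
{"method": "arm_command", "body": {
  "series": [
    [0,[0,-0.5,0],0],
    [0,[0,-1.0,0],0],
    [0,[0,-2,-6],0],
    [0.5,[-5,-8,-12],0],
    [0.5,[-10,-14,-18],0],
    [0.5,[-10,-20,-20],0],
    [0.5,[-10,-24,-20],0],
    [0.5,[-10,-24,-20],0],
    [0.5,[-10,-24,-20],0],
    [0.5,[-10,-24,-20],0]
  ]
}}

```text
t: 20.88
ee_pos: [0.5019, 0.0381, 0.3804]
ee_rot: [180.0, 0.0, -8.4]
wrist_force: [0.3, -0.5, -0.1]
opening: 0.044
grasp_force: 0.0
```

```bash
python3 - <<'E'
from h import *
go(.5,.04)
for n in('wrist','top'):
    p=shot(n,n+'4')
    for b in robot.boxes_of('cup1',p): 
        if b['conf']>.3: print(n,np.round(b['point'],1),round(b['conf'],2),at(p,b['point'],.045)[:2],p['frame'][int(b['point'][1]),int(b['point'][0])])
    # red caps
    h=cv2.cvtColor(p['frame'],cv2.COLOR_BGR2HSV);m=((h[...,0]<6)|(h[...,0]>174))&(h[...,1]>150)&(h[...,2]>70)
    k,_,st,ce=cv2.connectedComponentsWithStats(m.astype(np.uint8))
    for i in range(1,k):
        if st[i,4]>30: print('red',ce[i].round(1),st[i,2:],at(p,ce[i],.047)[:2])
    if n=='wrist': P=p
f=P['frame'];cv2.imwrite('pics/w4.png',f)
p=shot('top');cv2.imwrite('pics/t4c.png',cv2.resize(p['frame'][130:310,300:440],None,fx=3.3,fy=3.3,interpolation=2))
E
```

```text
t 20.9 pos [0.5019 0.0381 0.3804] yaw -8.36 shift cm [-0.21 -0.16 -0.  ] spin 0
wrist [188.8  90.8] 0.95 [0.6167 0.1121] [ 43  48 185]
wrist [329.4 167.4] 0.93 [ 0.5197 -0.0132] [ 38  43 183]
wrist [255.  126.2] 0.78 [0.5701 0.053 ] [151 155  45]
wrist [206.6 349.5] 0.68 [0.3137 0.1614] [107  42  83]
wrist [316.4 245.3] 0.65 [0.4394 0.0092] [ 21  25 113]
red [308.6  56.5] [ 31  30 725] [ 0.6302 -0.0076]
red [182.3  89.9] [ 30  29 698] [0.6188 0.118 ]
red [331.4 171.1] [ 30  31 699] [ 0.5161 -0.0145]
red [319.6 254.4] [ 27  28 505] [0.4294 0.007 ]
```

View pics/w4.png

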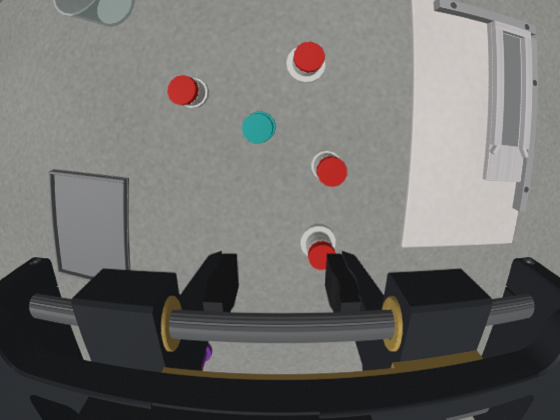

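View pics/t4c.png

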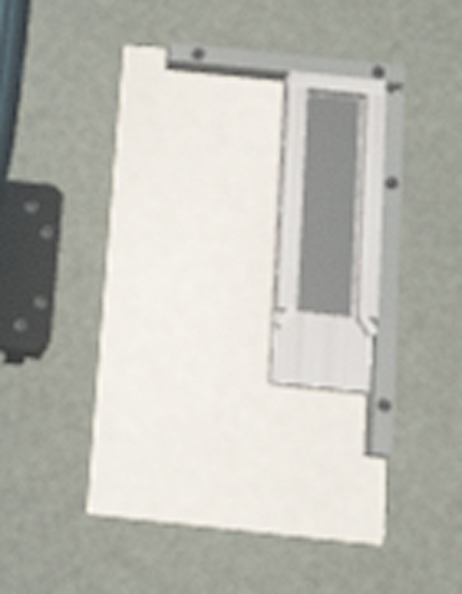

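The top crop shows the carrier home on both stops. The wrist view shows four genuine cups: B at (331,171), A at (320,254), C at (308,57) and D at (182,90). A and C have visibly wide feet. I'll pick B first.

Emit:
{"method": "arm_command", "body": {
  "series": [
    [0.62,[1,2.5,5],0],
    [0.62,[2.1,5.0,10],0],
    [0.62,[2.1,5.0,14],0],
    [0.62,[2.1,5.0,17],0],
    [0.62,[2.1,5.0,19],0],
    [0.62,[2.1,5.0,19.8],0],
    [0.62,[2.1,5.0,19.8],0],
    [0.62,[2.1,5.0,19.8],0],
    [0.25,[2.1,5.0,19.8],0],
    [0.25,[2.1,5.0,19.8],0],
    [0.25,[2.1,5.0,19.8],0],
    [0.25,[2.1,5.0,19.8],0],
    [0.25,[2.1,5.0,19.8],0]
  ],
  "grip_force": 8
}}

```text
t: 22.75
ee_pos: [0.5156, -0.0141, 0.1831]
ee_rot: [180.0, -0.0, -8.4]
wrist_force: [-0.8, 0.2, 5.4]
opening: 0.0295
grasp_force: 8.0
```

Emit:
{"method": "arm_command", "body": {
  "series": [
    [0.25,[0,0,-2],0],
    [0.25,[0,0,-5],0],
    [0.25,[0,1,-7],0],
    [0.25,[2,4,-7],0],
    [0.25,[5,8,-7],0],
    [0.25,[8,12,-7],0],
    [0.25,[11,16,-7],0],
    [0.25,[13.5,20,-7],0],
    [0.25,[15,23,-7],0],
    [0.25,[15.5,23.6,-7],0],
    [0.25,[15.5,23.6,-7],0],
    [0.25,[15.5,23.6,-5],0],
    [0.25,[15.5,23.6,-3.5],0],
    [0.25,[15.5,23.6,-3.2],0],
    [0.25,[15.5,23.6,-3.0],0],
    [0.25,[15.5,23.6,-3.0],0]
  ]
}}

```text
t: 24.75
ee_pos: [0.6346, -0.2701, 0.2131]
ee_rot: [180.0, -0.0, -8.4]
wrist_force: [0.4, -0.0, 0.3]
opening: 0.0294
grasp_force: 8.0
```

```bash
python3 - <<'E'
from h import *
go(*D(.668,-.1735),.201,-8.5)
s=robot.read_state();print(uv(s['ee_pos']),s['opening'],s['grasp_force'])
p=shot('wrist','w5')
E
```

```text
t 24.8 pos [ 0.6346 -0.2701  0.2131] yaw -8.37 shift cm [0.04 0.01 1.21] spin 0.13
[ 0.6676 -0.1734] 0.02943331265152548 7.999985218048096
```

View pics/w5.png

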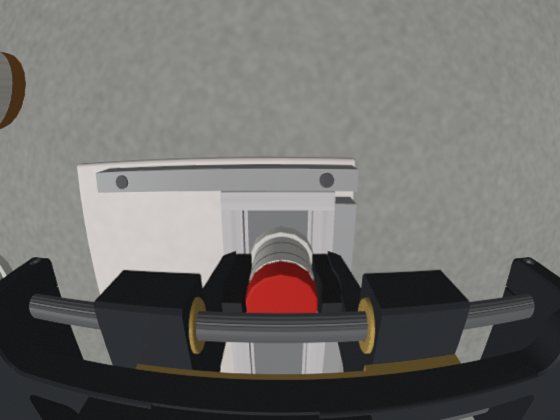

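Cup B hangs centred over the channel at (282,245). I'll lower it gently.

Emit:
{"method": "arm_command", "body": {
  "series": [
    [0.25,[0,0,0.2],0],
    [0.25,[0,0,0.4],0],
    [0.25,[0,0,0.6],0],
    [0.25,[0,0,0.8],0]
  ]
}}

```text
t: 25.3
ee_pos: [0.6344, -0.27, 0.2045]
ee_rot: [-180.0, 0.0, -8.4]
wrist_force: [-0.2, 0.0, -0.3]
opening: 0.0296
grasp_force: 8.0
```

Emit:
{"method": "arm_command", "body": {
  "series": [
    [0.25,[0,0,0.1],0],
    [0.25,[0,0,0.2],0],
    [0.25,[0,0,0.3],0],
    [0.25,[0,0,0.35],0]
  ]
}}

```text
t: 25.8
ee_pos: [0.6345, -0.27, 0.2012]
ee_rot: [-180.0, 0.0, -8.4]
wrist_force: [-0.4, 2.0, 0.3]
opening: 0.0297
grasp_force: 8.0
```

B fits. Now I'll slide it towards the end wall.

Emit:
{"method": "arm_command", "body": {
  "series": [
    [0.25,[0.2,0,0],0],
    [0.25,[0.4,0,0],0],
    [0.25,[0.5,0,0],0],
    [0.25,[0.6,0,0],0]
  ]
}}

```text
t: 26.3
ee_pos: [0.6404, -0.2709, 0.2012]
ee_rot: [-180.0, 0.0, -8.4]
wrist_force: [-2.5, 1.3, 2.1]
opening: 0.0291
grasp_force: 8.0
```

Emit:
{"method": "arm_command", "body": {
  "series": [
    [0.25,[0.1,0,0],0],
    [0.25,[0.2,0,0],0]
  ]
}}

```text
t: 26.55
ee_pos: [0.6424, -0.2712, 0.2012]
ee_rot: [-180.0, 0.0, -8.4]
wrist_force: [-2.5, 1.7, 1.3]
opening: 0.0299
grasp_force: 8.0
```

Emit:
{"method": "arm_command", "body": {
  "series": [
    [0.25,[0.05,0,0],0],
    [0.25,[0.1,0,0],0]
  ]
}}

```text
t: 26.8
ee_pos: [0.643, -0.2714, 0.2013]
ee_rot: [-180.0, 0.1, -8.4]
wrist_force: [-6.5, 2.4, 4.8]
opening: 0.0294
grasp_force: 8.0
```

Emit:
{"method": "arm_command", "body": {
  "series": [
    [0.5,[0,0,0],0],
    [0.5,[0,0,0],0],
    [0.5,[0,0,0],0],
    [0.5,[0,0,-2],0],
    [0.5,[0,0,-7],0],
    [0.62,[-2,-5,-12],0],
    [0.62,[-4,-11,-13],0],
    [0.62,[-6,-17,-13],0],
    [0.62,[-8,-23,-13],0],
    [0.62,[-10,-29,-13],0],
    [0.62,[-12,-35,-13],0],
    [0.62,[-12.4,-37.7,-13],0],
    [0.62,[-12.4,-37.7,-13],0],
    [0.62,[-12.4,-37.7,-13],0],
    [0.62,[-12.4,-37.7,-13],0]
  ]
}}

```text
t: 28.68
ee_pos: [0.5759, 0.1183, 0.3317]
ee_rot: [180.0, -0.0, -8.5]
wrist_force: [0.1, -0.3, -0.4]
opening: 0.0548
grasp_force: 0.0
```

```bash
cat >> h.py <<'E'
def reds(n,save=None):
    p=shot(n,save);h=cv2.cvtColor(p['frame'],cv2.COLOR_BGR2HSV);m=((h[...,0]<6)|(h[...,0]>174))&(h[...,1]>150)&(h[...,2]>60)
    k,_,st,ce=cv2.connectedComponentsWithStats(m.astype(np.uint8))
    for i in range(1,k):
        if st[i,4]>30: X=at(p,ce[i],.047)[:2];print(n,'red',ce[i].round(1),st[i,2:],X,'uv',uv(X))
E
python3 - <<'E'
from h import *
go(.6188,.118,.182,-8.5); reds('wrist','w6'); reds('top')
E
```

```text
t 28.7 pos [0.5759 0.1183 0.3317] yaw -8.47 shift cm [ 4.24 -0.6  14.97] spin 0.03
wrist red [416.8 125. ] [ 35  34 920] [ 0.6301 -0.0073] uv [0.6243 0.0859]
wrist red [273.5 156. ] [ 36  36 994] [0.6186 0.1179] uv [0.5944 0.2081]
top red [407.8 158.6] [ 15  14 169] [ 0.6495 -0.2788] uv [ 0.6835 -0.1798]
top red [275.9 173.2] [ 13  14 152] [ 0.6298 -0.0086] uv [0.6242 0.0846]
top red [273.8 274.1] [ 14  15 166] [0.4277 0.0042] uv [0.4224 0.0674]
```

Emit:
{"method": "arm_command", "body": {
  "series": [
    [0.62,[2,-0.3,5],0],
    [0.62,[4.2,-0.6,9],0],
    [0.62,[4.2,-0.6,12.5],0],
    [0.62,[4.2,-0.6,14.3],0],
    [0.62,[4.2,-0.6,14.9],0],
    [0.62,[4.2,-0.6,14.9],0],
    [0.62,[4.2,-0.6,14.9],0],
    [0.25,[4.2,-0.6,14.9],0],
    [0.25,[4.2,-0.6,14.9],0],
    [0.25,[4.2,-0.6,14.9],0],
    [0.25,[4.2,-0.6,14.9],0],
    [0.25,[4.2,-0.6,14.9],0]
  ]
}}

```text
t: 30.28
ee_pos: [0.6182, 0.1195, 0.1826]
ee_rot: [-180.0, -0.0, -8.4]
wrist_force: [-1.5, -0.3, 5.0]
opening: 0.0297
grasp_force: 8.0
```

```bash
python3 - <<'E'
from h import *
s=robot.read_state();print(s['opening'],s['grasp_force'])
go(*D(.634,-.1735),.212,-8.5)
E
```

```text
0.029706918006873854 7.9998736549168825
t 30.3 pos [0.6182 0.1195 0.1826] yaw -8.37 shift cm [ 3.95 38.31 -2.94] spin 0.13
```

Emit:
{"method": "arm_command", "body": {
  "series": [
    [0.25,[0,0,-2],0],
    [0.25,[0,0,-5],0],
    [0.25,[0,1,-8],0],
    [0.25,[0.5,4,-9],0],
    [0.25,[1,9,-9],0],
    [0.25,[2,14,-9],0],
    [0.25,[2.5,19,-9],0],
    [0.25,[3,24,-9],0],
    [0.25,[3.5,29,-9],0],
    [0.25,[3.9,34,-9],0],
    [0.25,[3.9,37,-9],0],
    [0.25,[3.9,38.3,-8],0],
    [0.25,[3.9,38.3,-6],0],
    [0.25,[3.9,38.3,-4.5],0],
    [0.25,[3.9,38.3,-3.5],0],
    [0.25,[3.9,38.3,-3.0],0],
    [0.25,[3.9,38.3,-3.0],0],
    [0.25,[3.9,38.3,-3.0],0]
  ]
}}

```text
t: 32.52
ee_pos: [0.6011, -0.2652, 0.2129]
ee_rot: [180.0, -0.1, -8.4]
wrist_force: [0.1, 0.0, -1.3]
opening: 0.0297
grasp_force: 8.0
```

```bash
python3 - <<'E'
from h import *
s=robot.read_state();print(s['opening'],s['grasp_force'],uv(s['ee_pos']))
go(*D(.634,-.1735),.2006,-8.5)
E
```

```text
0.029747261613175695 7.999913147650659 [ 0.6337 -0.1734]
t 32.5 pos [ 0.6011 -0.2652  0.2129] yaw -8.36 shift cm [0.03 0.01 1.23] spin 0.14
```

Emit:
{"method": "arm_command", "body": {
  "series": [
    [0.25,[0,0,0.2],0],
    [0.25,[0,0,0.4],0],
    [0.25,[0,0,0.6],0],
    [0.25,[0,0,0.8],0],
    [0.25,[0,0,0.95],0],
    [0.25,[0,0,1.1],0],
    [0.25,[0,0,1.2],0]
  ]
}}

```text
t: 33.4
ee_pos: [0.6009, -0.2651, 0.2006]
ee_rot: [-180.0, 0.0, -8.4]
wrist_force: [-3.5, 3.7, 6.9]
opening: 0.0297
grasp_force: 8.0
```

Emit:
{"method": "arm_command", "body": {
  "series": [
    [0.25,[0.2,0,0],0],
    [0.25,[0.4,0,0],0],
    [0.25,[0.5,0,0],0],
    [0.25,[0.6,0,0],0]
  ]
}}

```text
t: 33.9
ee_pos: [0.6065, -0.2659, 0.2007]
ee_rot: [-180.0, 0.1, -8.4]
wrist_force: [-4.3, 3.1, 6.7]
opening: 0.0294
grasp_force: 8.0
```

Emit:
{"method": "arm_command", "body": {
  "series": [
    [0.25,[0.1,0,0],0],
    [0.25,[0.18,0,0],0]
  ]
}}

```text
t: 34.15
ee_pos: [0.6082, -0.2662, 0.2007]
ee_rot: [-180.0, 0.1, -8.4]
wrist_force: [-4.3, 2.7, 5.5]
opening: 0.0294
grasp_force: 8.0
```

Emit:
{"method": "arm_command", "body": {
  "series": [
    [0.25,[0.05,0,0],0],
    [0.25,[0.1,0,0],0]
  ]
}}

```text
t: 34.4
ee_pos: [0.6091, -0.2663, 0.2007]
ee_rot: [-180.0, 0.1, -8.4]
wrist_force: [-5.8, 2.6, 8.0]
opening: 0.0298
grasp_force: 8.0
```

Emit:
{"method": "arm_command", "body": {
  "series": [
    [0.25,[0.04,0,-0.03],0],
    [0.25,[0.06,0,-0.03],0]
  ]
}}

```text
t: 34.65
ee_pos: [0.6094, -0.2664, 0.2008]
ee_rot: [-180.0, 0.2, -8.4]
wrist_force: [-5.9, 3.5, 6.5]
opening: 0.0296
grasp_force: 8.0
```

Emit:
{"method": "arm_command", "body": {
  "series": [
    [0.5,[0,0,0],0],
    [0.5,[0,0,0],0],
    [0.5,[0,0,0],0],
    [0.5,[0,0,-2],0],
    [0.5,[0,0,-7],0],
    [0.62,[-2,-5,-12],0],
    [0.62,[-4,-10,-13],0],
    [0.62,[-6,-15,-13],0],
    [0.62,[-6,-20,-13],0],
    [0.62,[-6,-25,-13],0],
    [0.62,[-6,-25,-13],0],
    [0.62,[-6,-25,-13],0],
    [0.62,[-6,-25,-13],0]
  ]
}}

```text
t: 36.28
ee_pos: [0.5872, -0.0117, 0.3309]
ee_rot: [180.0, -0.0, -8.5]
wrist_force: [-0.1, 0.7, -0.6]
opening: 0.0547
grasp_force: 0.0
```

```bash
python3 - <<'E'
from h import *
reds('wrist','w7'); reds('top')
go(.630,-.008,.182,-8.5)
E
```

```text
wrist red [541.4 118. ] [ 27  30 661] [ 0.6418 -0.2886] uv [ 0.6774 -0.1905]
wrist red [267.9 156.9] [ 35  36 995] [ 0.6299 -0.0076] uv [0.6241 0.0856]
wrist red [538.7 152.9] [ 27  31 656] [ 0.6057 -0.2832] uv [ 0.6409 -0.1905]
wrist red [287.  353.7] [ 28  23 531] [0.4267 0.0055] uv [0.4212 0.0685]
top red [407.8 158.6] [ 15  14 169] [ 0.6495 -0.2788] uv [ 0.6835 -0.1798]
top red [407.1 174.8] [ 15  14 167] [ 0.6151 -0.2735] uv [ 0.6488 -0.1796]
t 36.4 pos [ 0.5871 -0.0117  0.3307] yaw -8.48 shift cm [ 4.18 -1.   14.87] spin 0.02
```

Emit:
{"method": "arm_command", "body": {
  "series": [
    [0.62,[2,-0.5,5],0],
    [0.62,[4.2,-1.0,9],0],
    [0.62,[4.2,-1.0,12.5],0],
    [0.62,[4.2,-1.0,14.2],0],
    [0.62,[4.2,-1.0,14.8],0],
    [0.62,[4.2,-1.0,14.8],0],
    [0.62,[4.2,-1.0,14.8],0],
    [0.25,[4.2,-1.0,14.8],0],
    [0.25,[4.2,-1.0,14.8],0],
    [0.25,[4.2,-1.0,14.8],0],
    [0.25,[4.2,-1.0,14.8],0],
    [0.25,[4.2,-1.0,14.8],0]
  ]
}}

```text
t: 37.88
ee_pos: [0.6303, -0.0066, 0.1829]
ee_rot: [-180.0, -0.0, -8.4]
wrist_force: [-2.0, -0.1, 3.7]
opening: 0.0297
grasp_force: 8.0
```

```bash
python3 - <<'E'
from h import *
s=robot.read_state();print(s['opening'],s['grasp_force'])
go(*D(.590,-.1735),.215,-8.5)
E
```

```text
0.02966396073406051 8.000021148473024
t 37.9 pos [ 0.6303 -0.0066  0.1829] yaw -8.37 shift cm [-3.49 26.   -3.22] spin 0.13
```

Emit:
{"method": "arm_command", "body": {
  "series": [
    [0.25,[0,0,-2],0],
    [0.25,[0,0,-5],0],
    [0.25,[0,1,-8],0],
    [0.25,[-0.5,4,-9],0],
    [0.25,[-1,9,-9],0],
    [0.25,[-2,14,-9],0],
    [0.25,[-3,19,-9],0],
    [0.25,[-3.5,23,-9],0],
    [0.25,[-3.5,25.5,-9],0],
    [0.25,[-3.5,26,-8],0],
    [0.25,[-3.5,26,-6],0],
    [0.25,[-3.5,26,-4.5],0],
    [0.25,[-3.5,26,-3.7],0],
    [0.25,[-3.5,26,-3.3],0],
    [0.25,[-3.5,26,-3.3],0],
    [0.25,[-3.5,26,-3.3],0]
  ]
}}

```text
t: 39.88
ee_pos: [0.558, -0.2589, 0.2161]
ee_rot: [180.0, -0.1, -8.4]
wrist_force: [-0.2, -0.1, -1.1]
opening: 0.0297
grasp_force: 8.0
```

Emit:
{"method": "arm_command", "body": {
  "series": [
    [0.25,[0,0,0.1],0],
    [0.25,[0,0,0.2],0],
    [0.25,[0,0,0.3],0],
    [0.25,[0,0,0.4],0]
  ]
}}

```text
t: 40.38
ee_pos: [0.5576, -0.2588, 0.2115]
ee_rot: [180.0, -0.0, -8.4]
wrist_force: [-0.3, 0.1, -0.0]
opening: 0.0298
grasp_force: 8.0
```

Emit:
{"method": "arm_command", "body": {
  "series": [
    [0.25,[0,0,0.07],0],
    [0.25,[0,0,0.14],0],
    [0.25,[0,0,0.2],0]
  ]
}}

```text
t: 40.75
ee_pos: [0.5578, -0.2588, 0.2098]
ee_rot: [-180.0, -0.0, -8.4]
wrist_force: [-1.4, 1.4, 4.7]
opening: 0.03
grasp_force: 8.0
```

C rests on the wall tops, so it's too wide and goes to the tray.

Emit:
{"method": "arm_command", "body": {
  "series": [
    [0.25,[0,0,-1],0],
    [0.25,[0,0,-4],0],
    [0.25,[0,-1,-8],0],
    [0.25,[-1,-4,-9],0],
    [0.25,[-2,-9,-9],0],
    [0.25,[-3,-14,-9],0],
    [0.25,[-4,-19,-9],0],
    [0.25,[-5,-24,-9],0],
    [0.25,[-6,-29,-9],0],
    [0.25,[-7,-34,-9],0],
    [0.25,[-8,-39,-9],0],
    [0.25,[-9,-44,-9],0],
    [0.25,[-11,-49,-9],0],
    [0.25,[-12,-52,-9],0],
    [0.25,[-12,-53.2,-9],0],
    [0.25,[-12,-53.2,-8],0],
    [0.25,[-12,-53.2,-5],0],
    [0.25,[-12,-53.2,-2],0],
    [0.25,[-12,-53.2,-2],0]
  ]
}}

```text
t: 43.12
ee_pos: [0.5155, 0.283, 0.2265]
ee_rot: [179.8, 0.3, -8.5]
wrist_force: [-0.8, 0.9, -0.8]
opening: 0.0294
grasp_force: 8.0
```

```bash
python3 - <<'E'
from h import *
s=robot.read_state();print(s['opening'],s['grasp_force'])
go(.517,.285,.188,-8.5)
p=shot('wrist','w8')
for o in robot.outline_of('tray',p)[:1]:
    print(o['conf'],o['point'],at(p,o['point'],.01))
p=shot('top');
for o in robot.outline_of('tray',p)[:1]:
    m=o['pixels'];print(o['conf'],at(p,np.argwhere(m).mean(0)[::-1],.007))
reds('top')
E
```

```text
0.029410733373713697 7.9999883053824306
t 43.1 pos [0.5155 0.283  0.2265] yaw -8.49 shift cm [ 0.14 -0.23  3.85] spin 0.01
0.57 [266.9, 214.4] [0.5285 0.2891 0.01  ]
0.81 [0.4583 0.2923 0.007 ]
top red [407.8 158.6] [ 15  14 169] [ 0.6495 -0.2788] uv [ 0.6835 -0.1798]
top red [407.1 174.7] [ 15  14 166] [ 0.6152 -0.2735] uv [ 0.6488 -0.1796]
top red [273.7 274.1] [ 14  15 167] [0.4277 0.0043] uv [0.4224 0.0675]
top red [175.8 358.4] [ 17  16 210] [0.2817 0.191 ] uv [0.2503 0.2305]
```

View pics/w8.png

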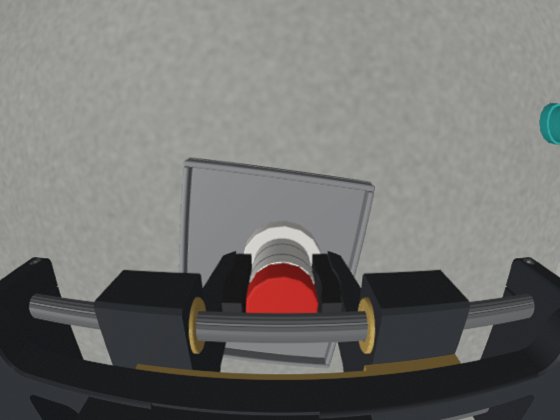

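C hangs over the far half of the tray (tray corners at (187,160) and (372,187)). I'll set it down.

Emit:
{"method": "arm_command", "body": {
  "series": [
    [0.25,[0,0,1.5],0],
    [0.25,[0,0,2.8],0],
    [0.25,[0,0,3.3],0],
    [0.25,[0,0,3.6],0],
    [0.25,[0,0,3.8],0],
    [0.25,[0,0,3.9],0],
    [0.25,[0,0,3.9],0]
  ]
}}

```text
t: 44.25
ee_pos: [0.5165, 0.285, 0.1907]
ee_rot: [-180.0, -0.0, -8.4]
wrist_force: [0.5, 0.5, -0.8]
opening: 0.0297
grasp_force: 8.0
```

Emit:
{"method": "arm_command", "body": {
  "series": [
    [0.5,[0,0,0],0],
    [0.5,[0,0,0],0],
    [0.5,[0,0,0],0],
    [0.5,[0,0,-2],0],
    [0.5,[0,0,-7],0],
    [0.62,[-3,5,-12],0],
    [0.62,[-6,10,-14],0],
    [0.62,[-9,15,-14],0],
    [0.62,[-12,20,-14],0],
    [0.62,[-16,26,-14],0],
    [0.62,[-16,26,-14],0],
    [0.62,[-16,26,-14],0],
    [0.62,[-16,26,-14],0]
  ]
}}

```text
t: 45.88
ee_pos: [0.3212, 0.0515, 0.3313]
ee_rot: [-180.0, -0.1, -8.3]
wrist_force: [0.2, 0.6, 1.0]
opening: 0.0545
grasp_force: 0.0
```

```bash
python3 - <<'E'
from h import *
reds('wrist','w9'); reds('top')
go(.429,.0055,.182,-8.5)
E
```

```text
wrist red [28.5 41.8] [ 26  28 589] [0.5302 0.2784] uv [0.4832 0.3537]
wrist red [318.8  71.5] [  37   36 1021] [0.428  0.0051] uv [0.4225 0.0683]
wrist red [143.4 261.8] [ 31  22 528] [0.2858 0.1903] uv [0.2545 0.2304]
top red [407.8 158.6] [ 15  14 169] [ 0.6495 -0.2788] uv [ 0.6835 -0.1798]
top red [407.1 174.8] [ 15  14 167] [ 0.6151 -0.2736] uv [ 0.6488 -0.1797]
top red [133.7 228.2] [ 16  15 184] [0.5291 0.2753] uv [0.4826 0.3505]
top red [273.7 274.1] [ 14  15 167] [0.4277 0.0043] uv [0.4224 0.0675]
t 46.0 pos [0.321  0.0517 0.3307] yaw -8.28 shift cm [11.36  3.02 14.87] spin 0.22
```

```bash
python3 - <<'E'
import cv2
from h import *
w=cv2.imread('pics/w9.png');p=shot('top');q=shot('scene')
a=cv2.resize(p['frame'][190:310,70:190],(480,480),interpolation=2)
c=proj(q,[.5,.29,.02]).astype(int);print(c)
b=cv2.resize(q['frame'][c[1]-50:c[1]+50,c[0]-33:c[0]+33],(317,480),interpolation=2)
cv2.imwrite('pics/tr.png',np.hstack([a,b]))
E
```

```text
[331 139]
```

View pics/tr.png

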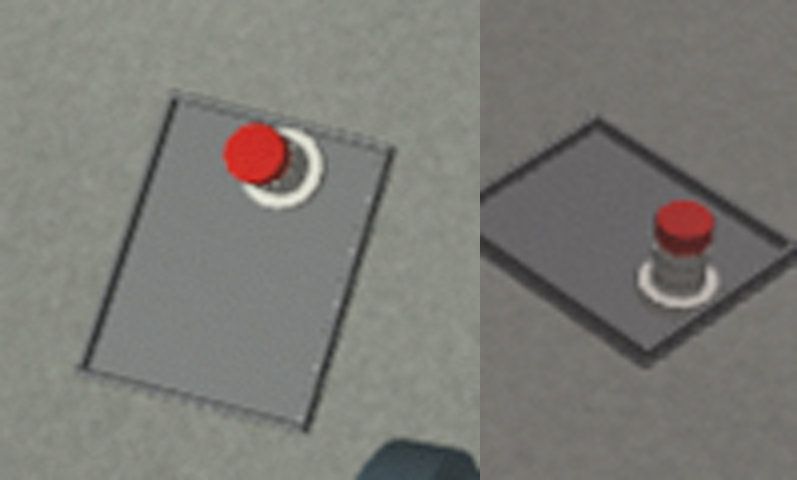

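C stands upright in the tray, slightly shifted towards the far wall but flat on the floor. Next is cup A.

Emit:
{"method": "arm_command", "body": {
  "series": [
    [0.62,[6,1.5,0],0.2],
    [0.62,[11.3,3.0,5],0.2],
    [0.62,[11.3,3.0,9],0.2],
    [0.62,[11.3,3.0,12.5],0.2],
    [0.62,[11.3,3.0,14.2],0.2],
    [0.62,[11.3,3.0,14.8],0.2],
    [0.62,[11.3,3.0,14.8],0.2],
    [0.62,[11.3,3.0,14.8],0.2],
    [0.25,[11.3,3.0,14.8],0.2],
    [0.25,[11.3,3.0,14.8],0.2],
    [0.25,[11.3,3.0,14.8],0.2],
    [0.25,[11.3,3.0,14.8],0.2],
    [0.25,[11.3,3.0,14.8],0.2]
  ]
}}

```text
t: 47.7
ee_pos: [0.4279, 0.0049, 0.1829]
ee_rot: [180.0, -0.0, -8.6]
wrist_force: [-0.6, 0.8, 5.8]
opening: 0.0291
grasp_force: 8.0
```

```bash
python3 - <<'E'
from h import *
s=robot.read_state();print(s['opening'],s['grasp_force'])
go(*D(.590,-.1735),.215,-8.5)
E
```

```text
0.02908982969079578 7.9999658558517694
t 47.7 pos [0.4279 0.0049 0.1829] yaw -8.58 shift cm [16.79 24.14 -3.2 ] spin -0.08
```

Emit:
{"method": "arm_command", "body": {
  "series": [
    [0.25,[0,0,-2],0],
    [0.25,[0,0,-5],0],
    [0.25,[1,1,-8],0],
    [0.25,[3,4,-9],0],
    [0.25,[6,8,-9],0],
    [0.25,[9,12,-9],0],
    [0.25,[12,17,-9],0],
    [0.25,[15,21,-9],0],
    [0.25,[16.5,23.5,-9],0],
    [0.25,[16.8,24.1,-8],0],
    [0.25,[16.8,24.1,-6],0],
    [0.25,[16.8,24.1,-4.5],0],
    [0.25,[16.8,24.1,-3.7],0],
    [0.25,[16.8,24.1,-3.2],0],
    [0.25,[16.8,24.1,-3.2],0],
    [0.25,[16.8,24.1,-3.2],0]
  ]
}}

```text
t: 49.7
ee_pos: [0.5582, -0.2585, 0.2152]
ee_rot: [180.0, -0.1, -8.6]
wrist_force: [0.1, 0.1, -0.8]
opening: 0.0295
grasp_force: 8.0
```

Emit:
{"method": "arm_command", "body": {
  "series": [
    [0.25,[0,0,0.1],0],
    [0.25,[0,0,0.2],0],
    [0.25,[0,0,0.3],0],
    [0.25,[0,0,0.4],0]
  ]
}}

```text
t: 50.2
ee_pos: [0.5579, -0.2584, 0.2104]
ee_rot: [-180.0, 0.0, -8.6]
wrist_force: [-1.5, 0.1, -1.1]
opening: 0.0299
grasp_force: 8.0
```

Emit:
{"method": "arm_command", "body": {
  "series": [
    [0.25,[0,0,0.07],0],
    [0.25,[0,0,0.14],0],
    [0.25,[0,0,0.2],0]
  ]
}}

```text
t: 50.58
ee_pos: [0.5582, -0.2583, 0.2094]
ee_rot: [-180.0, -0.0, -8.6]
wrist_force: [-1.2, 2.9, 8.1]
opening: 0.0292
grasp_force: 8.0
```

```bash
python3 - <<'E'
from h import *
s=robot.read_state();print(s['opening'],s['grasp_force'],uv(s['ee_pos']))
go(.455,.303,.188,-8.5)
E
```

```text
0.029215662722240632 8.010960257670376 [ 0.5903 -0.1729]
t 50.6 pos [ 0.5582 -0.2583  0.2094] yaw -8.57 shift cm [-18.57 -53.96   2.14] spin -0.07
```

A is also too wide, so it goes to the tray.

Emit:
{"method": "arm_command", "body": {
  "series": [
    [0.25,[0,0,-1],0],
    [0.25,[0,0,-4],0],
    [0.25,[0,-1,-8],0],
    [0.25,[-2,-5,-9],0],
    [0.25,[-4,-10,-9],0],
    [0.25,[-6,-15,-9],0],
    [0.25,[-8,-20,-9],0],
    [0.25,[-10,-25,-9],0],
    [0.25,[-12,-30,-9],0],
    [0.25,[-14,-35,-9],0],
    [0.25,[-15,-40,-9],0],
    [0.25,[-16,-45,-9],0],
    [0.25,[-17.5,-50,-9],0],
    [0.25,[-18.5,-53,-9],0],
    [0.25,[-18.5,-54,-8],0],
    [0.25,[-18.5,-54,-5],0],
    [0.25,[-18.5,-54,-2],0],
    [0.25,[-18.5,-54,-1],0],
    [0.25,[-18.5,-54,-1],0]
  ]
}}

```text
t: 52.95
ee_pos: [0.4556, 0.3025, 0.218]
ee_rot: [180.0, 0.1, -8.6]
wrist_force: [0.1, -0.1, -1.4]
opening: 0.0296
grasp_force: 8.0
```

```bash
python3 - <<'E'
from h import *
s=robot.read_state();print(s['opening'],s['grasp_force'])
go(.455,.303,.1875,-8.5); reds('top')
E
```

```text
0.029582677555075956 7.989065138390288
t 53.0 pos [0.4556 0.3025 0.218 ] yaw -8.62 shift cm [-0.06 -0.04  3.05] spin -0.12
top red [407.8 158.6] [ 15  14 170] [ 0.6494 -0.2788] uv [ 0.6835 -0.1797]
top red [407.1 174.8] [ 15  14 168] [ 0.615  -0.2735] uv [ 0.6487 -0.1796]
top red [133.7 228.2] [ 16  15 185] [0.5291 0.2752] uv [0.4826 0.3504]
top red [175.6 358.4] [ 17  16 210] [0.2816 0.1912] uv [0.2502 0.2307]
```

Emit:
{"method": "arm_command", "body": {
  "series": [
    [0.25,[0,0,1.5],0],
    [0.25,[0,0,2.4],0],
    [0.25,[0,0,2.8],0],
    [0.25,[0,0,3.0],0],
    [0.25,[0,0,3.05],0],
    [0.25,[0,0,3.05],0],
    [0.25,[0,0,3.05],0]
  ]
}}

```text
t: 53.88
ee_pos: [0.4556, 0.3032, 0.1883]
ee_rot: [-180.0, -0.0, -8.6]
wrist_force: [-0.7, -0.4, -1.9]
opening: 0.0298
grasp_force: 8.0
```

Emit:
{"method": "arm_command", "body": {
  "series": [
    [0.5,[0,0,0],0],
    [0.5,[0,0,0],0],
    [0.5,[0,0,0],0],
    [0.5,[0,0,-2],0],
    [0.5,[0,0,-7],0],
    [0.5,[3,5,-12],0],
    [0.5,[5,10,-18],0],
    [0.5,[7,15,-21],0],
    [0.5,[9,20,-21],0],
    [0.5,[10,26,-21],0],
    [0.5,[11,32,-21],0],
    [0.5,[12,38,-21],0],
    [0.5,[13,44,-21],0],
    [0.5,[14,50,-21],0],
    [0.5,[14,50,-21],0],
    [0.5,[14,50,-21],0]
  ]
}}

```text
t: 55.88
ee_pos: [0.5192, -0.2123, 0.3977]
ee_rot: [-180.0, 0.0, -8.7]
wrist_force: [0.4, -0.4, 0.1]
opening: 0.0442
grasp_force: 0.0
```

```bash
python3 - <<'E'
from h import *
s=robot.read_state();print(s['t'],uv(s['ee_pos']))
reds('wrist','w10'); reds('top','t10'); reds('scene','s10')
a=cv2.imread('pics/w10.png')
b=cv2.resize(cv2.imread('pics/t10.png')[180:310,70:190],(240,260))
b2=cv2.resize(cv2.imread('pics/s10.png')[90:190,270:380],(240,218))
b=np.vstack([b,b2])[:420];b=np.vstack([b,np.zeros((420-len(b),240,3),np.uint8)])
cv2.imwrite('pics/f10.png',np.hstack([a,b]))
E
```

```text
55.875 [ 0.5448 -0.1332]
wrist red [323.4  59.1] [ 30  30 710] [ 0.6458 -0.2743] uv [ 0.6792 -0.1759]
wrist red [323.5  93.4] [ 30  30 714] [ 0.6104 -0.2692] uv [ 0.6434 -0.176 ]
top red [407.2 154.6] [11  6 52] [ 0.658  -0.2786] uv [ 0.692  -0.1782]
top red [133.7 228.2] [ 16  15 184] [0.5291 0.2753] uv [0.4826 0.3505]
top red [118.2 266.3] [ 16  15 194] [0.4556 0.3028] uv [0.4058 0.3668]
top red [175.6 358.4] [ 16  16 210] [0.2816 0.1912] uv [0.2503 0.2307]
scene red [319.3 118.7] [11 10 74] [0.4496 0.3144] uv [0.3982 0.3774]
scene red [237.9 122.7] [10 11 88] [0.2801 0.1956] uv [0.2481 0.2349]
scene red [340.3 134.6] [11  8 75] [0.5227 0.2869] uv [0.4746 0.361 ]
scene red [249.1 315.1] [ 15  13 160] [ 0.5998 -0.2538] uv [ 0.6307 -0.1624]
scene red [263.6 325.7] [ 16  14 176] [ 0.6345 -0.2589] uv [ 0.6658 -0.1623]
```

View pics/f10.png

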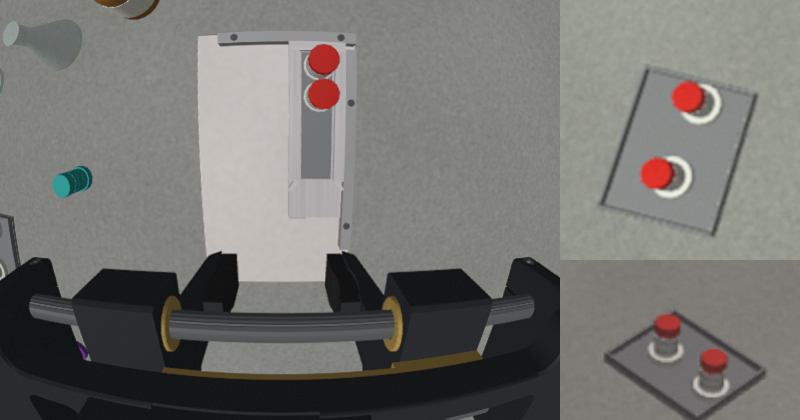

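The cups are closed up in the carrier (324,60 / 324,93), which is still on both stops. Both wide cups stand upright in the tray. I'll hand in.

```bash
python3 -c "
from h import *
print(robot.sign_off())"
```

```text
the job is handed in; nothing more can be done
None
```

The job is handed in (no verdict came back): the carrier is home on both stops, the two cups that fit are closed up against the channel's end wall, and the two too-wide cups stand upright in the tray.

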